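# Step an evidence jar along the macro photo rail

## Robot

A 6-joint arm with a two-finger parallel gripper is mounted at the origin on the work surface. World frame = base frame: x ahead of the robot, y to its left, z up, the work surface at z = 0. Lengths are in mm, angles in rad, forces in N, time in s.
With the tool pointing down it reaches from about 275 to 825 mm from the base axis. Payload 5.2 kg.
Tool frame: the origin (TCP) lies at the very end of the fingers, on their centre line; the grasp point (between the pads) lies 19 mm behind it (robot.grip_depth is the distance from the TCP to the grasp point, in mm); z points along the fingers, y is the line along which they close (so a half turn about z gives the same grasp; the last joint's range is limited). The gripper opens to 93 mm and grips with 3 to 60 N. Pads are 15 mm wide; open, the fingers measure 128 mm over their backs; the gripper's body (75 mm by 188 mm) begins 65 mm behind the grasp point.
Start: joints at [-1.347, 0.259, 1.535, -0, 1.348, -0.203], TCP at [227.699, -500.658, 218.653] pointing down, gripper open.
Joint ranges: [-3.14, 3.14], [-0.91, 2.08], [0.19, 2.58], [-1.22, 4.36], [0.22, 2.71], [-3.12, 3.12]. Speed limits (rad/s): [2.57, 2.57, 3.14, 3.14, 3.14, 3.14].

## Interface

Orientations are given as a unit quaternion [x, y, z, w].
In Python, from plant import robot gives the robot as it stands. The module is installed in compiled form; this text tells all that it offers. Calls block until the motion is done:
- robot.reach(position, orientation): joint-space move of the TCP to a pose.
- robot.move_l(position, velocity=150, ori=None, contact_N=None): straight line of the TCP; ori=None keeps the orientation; velocity is the mean speed in mm/s. With contact_N (N) it stops when the force on the tool has changed by that much, and returns True; else False.
- robot.move_joints(angles): joint-space move.
- robot.open() and robot.gripper_close(): open the fingers fully, or close them until they stop; the grip force is fixed at half the most.
- robot.pause(seconds).
- robot.solve_ik(position, orientation): joint angles nearest the present ones, or None.
- robot.state(): the state.
- robot.capture(name): name is "scene" or "top" or "wrist"; returns the picture (420x560x3 uint8, blue, green, red); there is no depth.
- robot.camera_model(name): a dict with "intrinsics" (3x3 intrinsics, pixels), "R" (3x3) and "t" (3): a world point X has camera coordinates R X + t. Camera axes: x right, y down, z forward; pixel columns grow to the right and rows downward; lengths in mm; the calibration is good to about 2 mm. A picture is of the moment at which its call begins: read the wrist's pose just before it. camera_model takes no time and is no camera call; for the wrist camera it gives the pose at the moment of the call.
A pose or a line that the arm cannot do raises robot.MotionError and nothing moves.
- robot.sign_off(): hands the job in; it is judged then, once.
The state is a dict: "time": time; "joint_pos": joint angles; "qd": joint speeds; "effort": joint torques, N m; "tool_pos": TCP position; "eef_rot": TCP orientation; "wrist_force": force on the tool from outside, world axes, zero at the start; "torque": the same for the moment, N m; "finger_gap": finger opening in mm; "grasp_force": force on a finger pad.
Only numpy, scipy, OpenCV 4.12 (cv2) and the standard library are available. Lean on these libraries where they do the work, as an engineer would, in place of code of your own. Each camera call takes 0.05 s, during which the arm holds its last target. There are 200 camera calls.

## Task

Set the squat black-lidded evidence jar upright in the round nest of the photo rail's carriage and let go of it. Then turn the rail's hand crank clockwise (seen from above): it first swings loosely through an unknown amount of free play, so feel for the point where it bites and the feed screw starts to resist, and from there crank exactly three full turns without overrunning. Do not force the crank, its handle sits in a soft rubber bush; let go of it at the end, with the jar still in its nest and the other things on the bench left where they stand.

Things in the scene. Friction and masses are not known exactly. Their poses are not given: they have to be found in the camera images.
- jar_mid (a point): Centre of the loose evidence jar: squat, clear plastic with a black screw lid (its top 16 mm), 44 mm across, 50 mm tall, 50 to 105 g, upright on the bench; the point is half-way up, z axis up. Hold it high (34 mm above its underside), so that the fingertips stay above the nest's rim when it is set down.
- nest (a point): Centre of the nest's floor, where the jar's underside comes to stand: a black plastic ring on the carriage, 51 mm inside, 59 mm outside, its rim 8 mm above this floor. z up. This floor is 48 mm above the bench.
- carriage: Aluminium carriage, 90 x 75 mm, which carries the nest; origin at the centre of its top face, 45 mm above the bench. The feed screw moves it along its +y axis, towards the camera, by only 1 mm for each turn after the crank has bitten: too little to count turns by. It starts at its rear end stop.
- rail_unit: The photo rail, fixed to the bench: grey base plate 120 mm (x) by 410 mm (y from -175 to +235 mm), origin on the bench. A grey bevel box 74 x 70 mm, 85 mm high, carries the crank at y = -130 mm; the carriage starts at y = +50 mm; a black camera, 104 mm high, stands from y = 136 to 222 mm.
- crank: The hand crank: a flat aluminium arm, 8 mm thick, on the bevel box, turning about a vertical axis through this origin (on its underside, 97 mm above the bench). x axis along the arm towards the handle, which stands 50 mm from the axis. Clockwise from above feeds the carriage; the other way it meets a dead stop. It stays where it is left.
- feed (a point): Point on the crank's axis at the bevel box's top, 85 mm above the bench. Inside, the crank drives the feed screw through a dog with free play: the first 0.4 to 4.8 rad clockwise (unknown, unseen) are loose, about 1 N or less at the handle; then the dog bites and the screw resists with a steady 8 to 10 N. The bite stays taken up while turning on clockwise.
- knob_mid (a point): Middle of the crank's upright black handle: a round grip 22 mm in diameter, from 108.5 to 151.5 mm above the bench, spinning freely on its pin, so the fingers can hold it without turning; half-way up, 130 mm above the bench. Nothing else within 115 mm of the crank's axis stands higher than the arm's top, 105 mm.
- tall_bottle: Bystander: slim amber bottle, 38 mm across, 85 mm tall, loose; origin at its underside.
- swab_box: Bystander: cardboard box 75 x 110 x 45 mm, loose; origin at its underside.
- specimen_cup: Bystander: clear cup with a white lid, 66 mm across, 69 mm tall, loose; origin at its underside.
- pin_seat (a point): Seat of the handle's pin on the arm's top face, 50 mm from the crank's axis, 105 mm above the bench, right under the handle when unloaded. The pin sits in a rubber bush that gives sideways, 8 N per mm in every direction (so about 1.1 mm under the feed's resistance); with the handle pushed or pulled more than 3 mm off (24 N) the crank counts as forced.
There are look-alikes about, which are no part of the job. Leave any orange look-alike of the part that bears jar_mid alone.

How it is judged (in metres and radians):
On the way, in this order (a step that is already met when the one before it is completed fails the run):
1. the jar stands upright in the carriage's nest and is released (horizontal distance between jar_mid and nest below 0.006 m and z of jar_mid in the frame of nest below 0.028 m and angle between jar_mid's own z axis and vertical below 0.1 rad and contact force between the fingers and jar below 0.5 N), for 0.2 s.
2. the screw has been fed three turns past the bite (distance of carriage from where it was at the start of the episode above 0.00294 m), for 0.2 s.
At the end, for the whole second after the job is handed in: The carriage has been fed 3.0 mm, that is three turns after the bite, to within about 20 degrees of crank angle (0.06 mm); the crank is at rest and released; the jar stands upright (within 0.1 rad) on the nest's floor, within 6 mm of its centre (distance of carriage from where it was at the start of the episode between 0.00294 and 0.00306 m and horizontal distance between jar_mid and nest below 0.006 m and z of jar_mid in the frame of nest below 0.028 m and angle between jar_mid's own z axis and vertical below 0.1 rad and angular speed of crank below 0.05 rad/s); the robot touches nothing.
It fails at once if the feed is overrun: more than 3.15 turns after the bite (distance of carriage from where it was at the start of the episode above 0.00315 m).
It fails at once if the crank is forced: its handle is pushed more than 3 mm off its seat (horizontal distance between knob_mid and pin_seat above 0.003 m).
It fails at once if a bystander is shifted by more than 15 mm (distance of any of tall_bottle, swab_box, specimen_cup from where it was at the start of the episode above 0.015 m).
It also fails if it takes over 72 s, if anything falls off the work surface, if the arm or the gripper's body presses on something with over 40 N, if the wrist force passes 120 N, or if a joint passes its speed limit or range.

## Working session

There is one attempt and no reset: what is moved stays moved. The work goes in short steps, each a Python script; the robot and the scene stay as the last script left them, time stands still between calls to the robot, and variables do not carry over. Pictures are saved under pics/ and viewed, at most 10 in all, crops included, and the job is handed in when it is done.

```bash
mkdir -p pics
cat > h.py <<'E'
import numpy as np, cv2
from plant import robot
def snap(cam,name):
    m=robot.camera_model(cam); im=robot.capture(cam); cv2.imwrite(f'pics/{name}.png',im); np.savez(f'pics/{name}.npz',K=m['intrinsics'],R=m['R'],t=m['t']); return im
def proj(name,X):
    d=np.load(f'pics/{name}.npz'); c=d['R']@np.array(X,float)+d['t']; p=d['K']@c; return p[:2]/p[2]
def back(name,uv,z):
    d=np.load(f'pics/{name}.npz'); R=d['R'];C=-R.T@d['t']; r=R.T@np.linalg.solve(d['K'],[uv[0],uv[1],1.]); return C+r*(z-C[2])/r[2]
E
python3 - <<'E'
from h import *
a=snap('scene','scene0');b=snap('top','top0')
s=robot.state();print(s['time'],s['tool_pos'],s['eef_rot'],s['wrist_force'])
for n in('scene0','top0'):
    d=np.load(f'pics/{n}.npz');print(-d['R'].T@d['t'])
E
```

```text
0.1 [ 227.59546283 -500.17413881  217.90159046] [ 9.77316582e-01  2.11782010e-01 -9.36423012e-06 -8.23442166e-04] [0.1912557  0.07660173 0.44803816]
[1274.50939495   -3.57754188  943.5184531 ]
[ 470.43975813   27.1768074  1251.24834924]
```

View pics/top0.png

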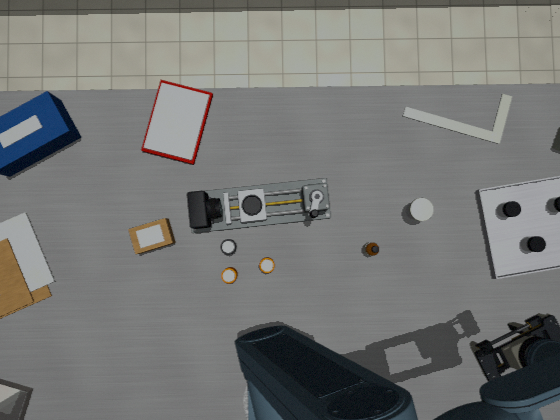

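View pics/scene0.png

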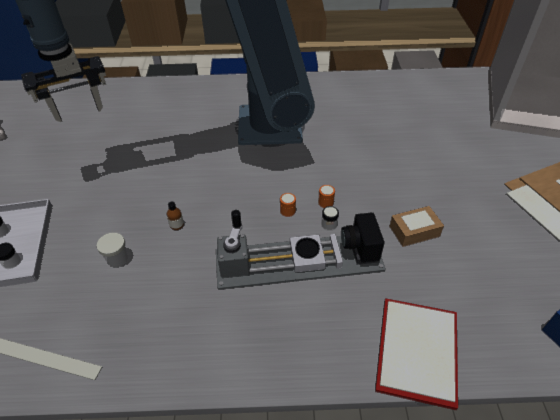

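Candidates in top view: the bench jar with a dark lid at (228,247), orange look-alikes at (229,275) and (267,265), and black-lidded pieces standing in the white tray at (511,209), (537,244), (560,204). By the description I choose (228,247), which is also at scene (330,214). I'll check it in a close crop.

Run:
```python
from h import *
a=cv2.imread('pics/top0.png')[180:290,180:340]; cv2.imwrite('pics/c1.png',cv2.resize(a,None,fx=5,fy=5,interpolation=cv2.INTER_CUBIC))
a=cv2.imread('pics/scene0.png')[180:290,210:370+20]; a=cv2.convertScaleAbs(a,alpha=1.5); cv2.imwrite('pics/c2.png',cv2.resize(a,None,fx=4.4,fy=4.4,interpolation=cv2.INTER_CUBIC))
```

```text
(no output)
```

View pics/c1.png

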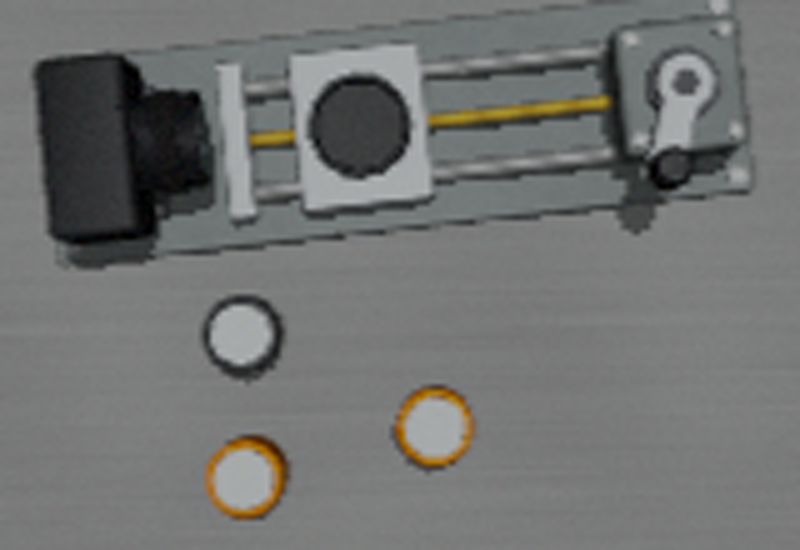

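View pics/c2.png

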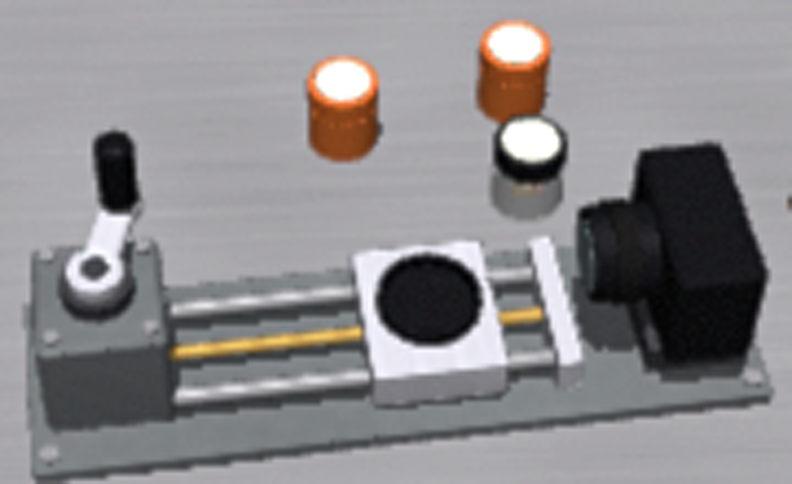

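The crops confirm it: the clear jar with the black lid (top crop (242,335), scene crop (530,140)) is the target, and the two orange ones are look-alikes. The nest is at crop (360,127), the crank hub at (685,82) and the knob at (671,168).

Run:
```python
from h import *
T=lambda u,v:((u+.5)/5-.5+180,(v+.5)/5-.5+180)
S=lambda u,v:((u+.5)/4.4-.5+210,(v+.5)/4.4-.5+180)
for n,t,s,z in[('jar',(242,335),(530,140),50),('nest',(360,127),(429,300),56),('hub',(686,82),(92,270),107),('knob',(670,166),(114,138),151.5),('or1',(435,427),(343,81),60),('or2',(246,480),(515,45),60)]:
    print(n,back('top0',T(*t),z).round(1),back('scene0',S(*s),z).round(1))
import math
c=np.array([465,50,230.])
print(robot.state()['joint_pos'])
for yaw in (0,90,-90,180):
    a=math.radians(yaw)/2; q=[math.cos(a),math.sin(a),0,0]
    for p in([400,130,15],[480,100,60],[490,-30,113],[390,-30,113]):print(yaw,p,np.round(robot.solve_ik(p,q),2))
d=robot.camera_model('wrist');print(-d['R'].T@d['t'],d['R'].round(3),d['intrinsics'])
```

```text
jar [449.7 150.8  50. ] [449.8 149.8  50. ]
nest [565.7  82.3  56. ] [572.3  80.5  56. ]
hub [582.9 -96.8 107. ] [585.1 -99.4 107. ]
knob [534.9 -82.7 151.5] [532.4 -85.8 151.5]
or1 [396.7  42.8  60. ] [405.9  41.2  60. ]
or2 [369.3 148.6  60. ] [379.8 147.5  60. ]
[-1.34678623e+00  2.59294300e-01  1.53593935e+00 -1.28261750e-06
  1.34800599e+00 -2.02785711e-01]
0 [400, 130, 15] [ 0.05  0.3   2.09 -0.    0.76  1.62]
0 [480, 100, 60] [-0.02  0.32  1.88 -0.    0.94  1.55]
0 [490, -30, 113] [-0.29  0.26  1.82 -0.    1.07  1.28]
0 [390, -30, 113] [-0.36  0.08  2.04 -0.    1.02  1.21]
90 [400, 130, 15] [ 0.05  0.3   2.09 -0.    0.76  0.05]
90 [480, 100, 60] [-0.02  0.32  1.88 -0.    0.94 -0.02]
90 [490, -30, 113] [-0.29  0.26  1.82 -0.    1.07 -0.29]
90 [390, -30, 113] [-0.36  0.08  2.04 -0.    1.02 -0.36]
-90 [400, 130, 15] [ 0.05  0.3   2.09 -0.    0.76 -3.09]Traceback (most recent call last):
  File "<stdin>", line 11, in <module>
    return _wrapfunc(a, 'round', decimals=decimals, out=out)
    return _wrapit(obj, method, *args, **kwds)
    result = getattr(arr, method)(*args, **kwds)
TypeError: unsupported operand type(s) for *: 'NoneType' and 'float'
```

```bash
cat >> h.py <<'E'
def q(yaw_deg):
    a=np.radians(yaw_deg)/2; return [np.cos(a),np.sin(a),0,0]
E
python3 - <<'E'
from h import *
robot.reach([560,-80,300],q(4.8)); snap('wrist','w_crank')
robot.reach([490,120,280],q(4.8)); snap('wrist','w_jar')
for n in('w_crank','w_jar'):
    d=np.load(f'pics/{n}.npz');print(n,-d['R'].T@d['t'],d['R'].round(2).tolist(),d['K'].tolist())
    for X in([449.7,150.5,50],[569,81.5,56],[584,-98,107],[533.5,-84,151.5]):print(X,proj(n,X).round(1))
a=cv2.imread('pics/w_crank.png');b=cv2.imread('pics/w_jar.png')
cv2.imwrite('pics/v1.png',np.vstack([a,b])[:, :] if 0 else cv2.resize(np.hstack([a,b]),(800,300),interpolation=cv2.INTER_AREA))
print(robot.state()['time'])
E
```

```text
w_crank [631.01219582 -75.32996337 465.03002393] [[0.08, -1.0, -0.0], [-0.96, -0.08, 0.26], [-0.25, -0.02, -0.97]] [[291.899227190877, 0.0, 281.2807112517626], [0.0, 291.899227190877, 203.5855838580322], [0.0, 0.0, 1.0]]
[449.7, 150.5, 50] [123.4 236.9]
[569, 81.5, 56] [166.1 162.5]
[584, -98, 107] [296.8 167.4]
[533.5, -84, 151.5] [282.1 216.4]
w_jar [561.68609506 124.73465625 445.61228361] [[0.08, -1.0, -0.0], [-0.96, -0.08, 0.25], [-0.25, -0.02, -0.97]] [[291.899227190877, 0.0, 281.2807112517626], [0.0, 291.899227190877, 203.5855838580322], [0.0, 0.0, 1.0]]
[449.7, 150.5, 50] [256.5 207.3]
[569, 81.5, 56] [315.3 123.8]
[584, -98, 107] [481.5 123.3]
[533.5, -84, 151.5] [484.2 173.1]
3.0167
```

View pics/v1.png

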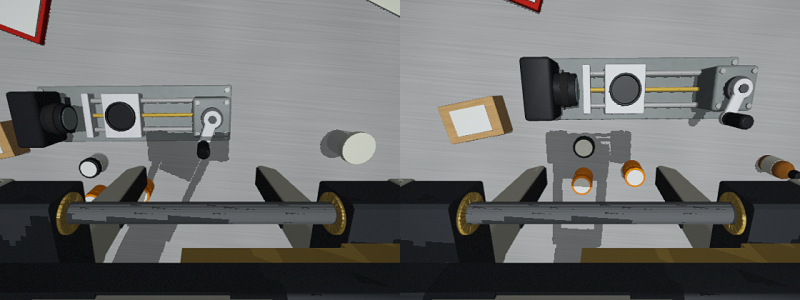

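The left picture (crank view) shows the hub at about (295,165) full scale and the nest at (168,162). The right picture shows the jar at (257,206) and the nest at (315,124). All agree with predictions to about 2 px. I'll refine with one enlarged composite.

Run:
```python
from h import *
def crop(n,cx,cy): # 66x50 window x6 -> 396x300
    im=cv2.imread(f'pics/{n}.png')[cy-25:cy+25,cx-33:cx+33]
    im=cv2.convertScaleAbs(im,alpha=1.6,beta=10)
    im=cv2.resize(im,None,fx=6,fy=6,interpolation=cv2.INTER_CUBIC); return im
r1=np.hstack([crop('w_jar',257,207),crop('w_jar',315,124)]);r2=np.hstack([crop('w_crank',290,190),crop('w_crank',167,162)])
cv2.imwrite('pics/v2.png',np.vstack([r1,r2]))
```

```text
(no output)
```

View pics/v2.png

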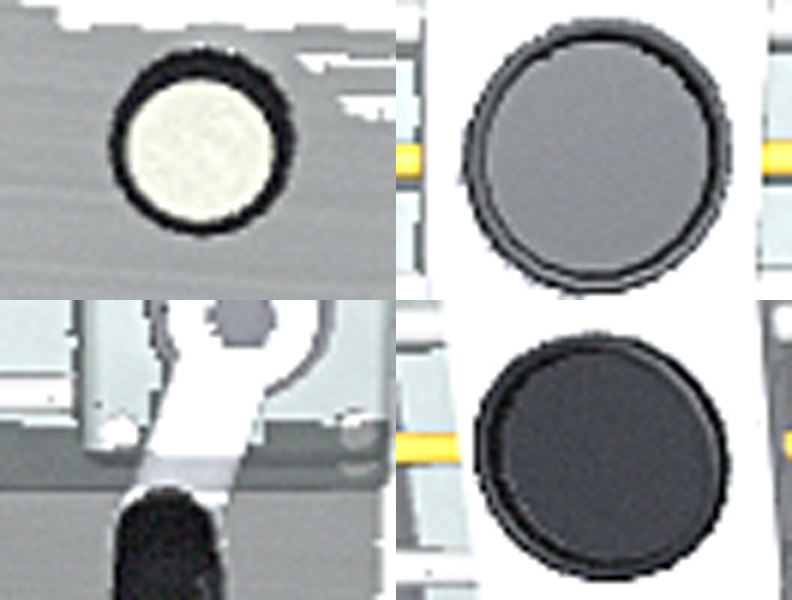

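Run:
```python
from h import *
Y=4.8
robot.open()
robot.reach([450.2,150.2,110],q(Y)); f0=robot.state()['wrist_force']
print(robot.move_l([450.2,150.2,15],120,contact_N=8))
robot.gripper_close(); s=robot.state(); print(s['finger_gap'],s['grasp_force'],s['tool_pos'])
robot.move_l([450.2,150.2,150],150); s=robot.state(); print(s['finger_gap'],s['wrist_force']-f0)
robot.reach([568,81,150],q(90+Y)); s=robot.state(); print(s['time'],s['tool_pos'],s['joint_pos'])
robot.move_l([568,81,85],100)
snap('wrist','w_held'); 
im=cv2.imread('pics/w_held.png')
p=proj('w_held',[568,81,56]); print(p, proj('w_held',[568,81,120]))
cv2.imwrite('pics/v3.png',cv2.convertScaleAbs(cv2.resize(im[:, 100:460],None,fx=1.4,fy=1.4),alpha=1.5))
```

```text
False
43.504002001311314 30.000124275684357 [450.1631932  150.19852368  14.99943223]
43.60539917652439 [-0.97465931 -1.04825546 -2.27282615]
8.3083 [567.58529801  81.15456534 149.52068795] [-5.25094604e-02  3.54686569e-01  1.57633347e+00  9.49574362e-05
  1.21165486e+00 -1.35639414e-01]
[279.49903132 229.44788355] [278.80687375 273.42704908]
```

View pics/v3.png

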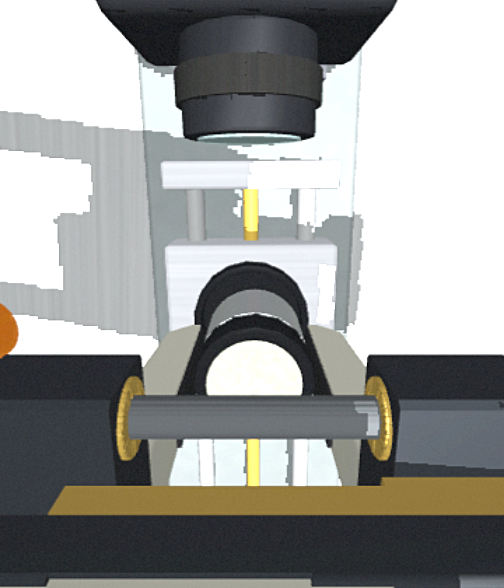

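The picture shows the jar held over the nest: label centred at v3 x=254, nest rim centred at x≈251.5 with its far edge at y≈262, label's far edge at y≈341. I'll compute the offset from those edges.

Run:
```python
from h import *
V=lambda X:(proj('w_held',X)-[100,0])*1.4
u=np.array([-.083,.997]);x=np.array([.997,.083])
for dx in(0,-1.5):
  for dy in(-3,0,3):
    n=np.array([568,81])+dx*x+dy*u
    f=lambda v,z:V([*(n+v),z]).round(1)
    print(dx,dy,'rim far',f(29.5*u,56),'rim L/R',f(-29.5*x,56),f(29.5*x,56),'label far',f(17.4*u,120),'L/R',f(-17.4*x,120),f(17.4*x,120))
```

```text
0 -3 rim far [251.2 269.9] rim L/R [193.  326.8] [309.6 326.8] label far [250.3 344.9] L/R [201.3 390.5] [299.4 390.5]
0 0 rim far [251.2 263.9] rim L/R [192.8 321.2] [309.8 321.2] label far [250.2 336.7] L/R [201.  382.8] [299.6 382.8]
0 3 rim far [251.2 257.8] rim L/R [192.6 315.6] [310.  315.6] label far [250.2 328.5] L/R [200.7 375.1] [299.9 375.1]
-1.5 -3 rim far [248.2 269.9] rim L/R [190.1 326.8] [306.6 326.8] label far [245.9 344.9] L/R [197.1 390.5] [295.2 390.5]
-1.5 0 rim far [248.1 263.9] rim L/R [189.8 321.2] [306.8 321.2] label far [245.9 336.7] L/R [196.8 382.8] [295.4 382.8]
-1.5 3 rim far [248.1 257.8] rim L/R [189.6 315.6] [307.  315.6] label far [245.8 328.5] L/R [196.5 375.1] [295.6 375.1]
```

Run:
```python
from h import *
P=[566.75,82.9]
robot.move_l(P+[80],60); robot.pause(.2); f0=robot.state()['wrist_force']
c=robot.move_l(P+[62.5],30,contact_N=5); s=robot.state(); print(c,s['tool_pos'],s['wrist_force']-f0,s['torque'])
snap('scene','s1'); print(s['time'])
```

```text
True [566.33061919  82.89564149  62.99769593] [-1.34947982 -0.616911    4.9301546 ] [-0.07074528 -0.0230249   0.04265007]
10.1667
```

Run:
```python
from h import *
robot.open(); robot.pause(.3)
robot.move_l([566.75,82.9,200],150)
snap('wrist','w_rel')
robot.reach([552,-25,215],q(-15)); snap('scene','s2'); snap('wrist','w_k')
print(robot.state()['time'], robot.state()['tool_pos'])
for X in([583.2,-97.8,107],[534,-84.5,151.5],[534,-84.5,108.5]):print(proj('w_k',X))
a=cv2.resize(cv2.imread('pics/w_rel.png')[60:360,80:480],(400,300)); k=cv2.imread('pics/w_k.png')
b=cv2.resize(cv2.imread('pics/s2.png')[180:280,210:360-17],(400,300),interpolation=cv2.INTER_CUBIC)
cv2.imwrite('pics/v4.png',cv2.convertScaleAbs(np.vstack([np.hstack([a,b]),np.hstack([cv2.resize(k,(400,300)),cv2.resize(k[100:250,180:380],(400,300))])]),alpha=1.4))
```

```text
14.1833 [551.96262721 -24.74650874 214.83671888]
[349.12820038 151.40483892]
[357.38164144 218.76135765]
[346.1781181  205.09122615]
```

View pics/v4.png

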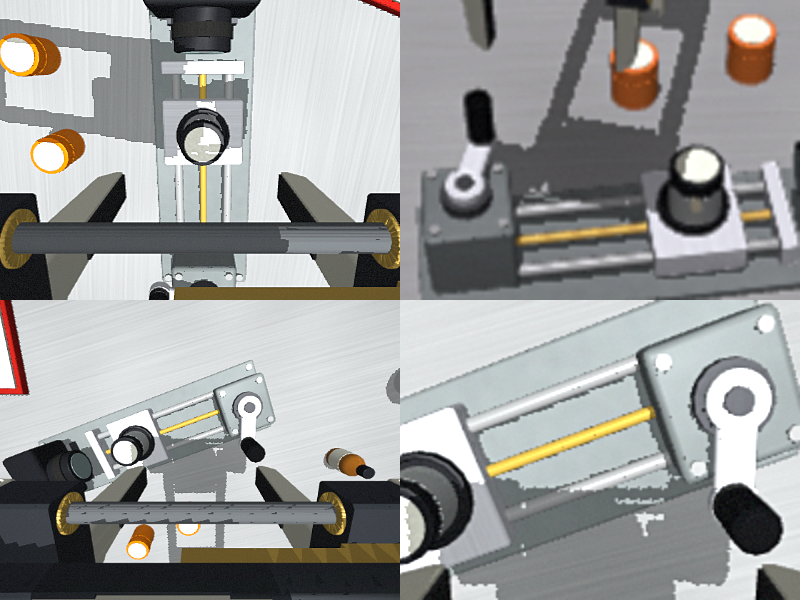

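The pictures show the jar upright in the nest (both views) and the crank hub at w_k (350,151), matching prediction. The knob top is at (358,215). I'll grip the handle and feel my way round.

```bash
cat > crank.py <<'E'
from h import *
import json
Z=113; C0=[583.2,-97.8]
def load(): return json.load(open('ck.json'))
def save(d): json.dump(d,open('ck.json','w'))
def step(d,dphi,v,gain=.4):
    """turn clockwise by dphi deg; returns (knob angle, radial N, resisting N)"""
    d['phi']-=dphi; a=np.radians(d['phi']); r=np.array([np.cos(a),np.sin(a)]); c=np.array(d['c'])
    robot.move_l([*(c+50*r),Z],v); s=robot.state()
    F=(s['wrist_force']-np.array(d['f0']))[:2]; fr=F@r; ft=F@np.array([-r[1],r[0]])   # ft>0 resists clockwise
    lim=gain*fr/8; d['c']=list(c+np.clip(lim,-.6,.6)*r); save(d)
    if np.hypot(*F)>18: raise SystemExit(f'force {F} phi {d["phi"]}')
    return d['phi'],round(float(fr),1),round(float(ft),1)
E
python3 - <<'E'
from crank import *
p=[535.2,-84.0]
robot.reach(p+[190],q(-15)); print(robot.move_l(p+[Z],100,contact_N=8))
robot.pause(.2); f0=robot.state()['wrist_force']
robot.gripper_close(); robot.pause(.2); s=robot.state()
print(s['finger_gap'],s['grasp_force'],s['tool_pos'],s['wrist_force']-f0,s['time'])
t=s['tool_pos'][:2]-np.array(C0); phi=np.degrees(np.arctan2(t[1],t[0])); print(phi,np.hypot(*t))
d=dict(c=C0,phi=phi,f0=list(f0)); save(d)
for i in range(3): print(step(d,4,25),np.round(d['c'],2))
print(robot.state()['time'])
E
```

```text
False
21.467459288751293 30.00000060070306 [535.16224541 -84.04875684 112.99659382] [1.23648018 0.73685326 0.04462207] 16.9833
164.02574995064452 49.96721479279682
(np.float64(160.02574995064452), -0.9, -2.1) [583.24 -97.82]
(np.float64(156.02574995064452), -0.3, -2.0) [583.26 -97.82]
(np.float64(152.02574995064452), 0.1, -2.0) [583.25 -97.82]
17.85
```

Run:
```python
from crank import *
d=load(); L=[]
for i in range(56):
    r=step(d,5,35); L.append(r)
    if abs(r[2])>4.5: break
for r in L[::6]+L[-4:]: print([round(float(x),1) for x in r])
print(np.round(d['c'],2),robot.state()['time'],robot.state()['tool_pos'])
```

```text
[147.0, -0.9, -2.4]
[117.0, -1.2, -2.8]
[87.0, -0.3, -1.1]
[77.0, -0.1, -1.3]
[72.0, -0.4, -0.5]
[67.0, -0.3, 0.6]
[62.0, -0.8, 6.2]
[583.32 -98.14] 22.8 [605.05106393 -52.98278865 112.69549371]
```

Run:
```python
from crank import *
d=load()
for i in range(6): print([round(float(x),1) for x in step(d,2,25)])
s=robot.state();print(s['time'],s['tool_pos'],s['finger_gap'])
```

```text
[60.0, -1.0, 7.4]
[58.0, -1.2, 8.6]
[56.0, 0.2, 8.0]
[54.0, -0.2, 6.9]
[52.0, 0.3, 7.2]
[50.0, -0.8, 7.9]
24.3 [613.20400206 -57.96102083 112.60863052] 21.38411408439987
```

Run:
```python
from crank import *
d=load(); END=-1017.5; n=int(np.ceil((d['phi']-END)/12)); h=(d['phi']-END)/n; L=[]
for i in range(n):
    r=step(d,h,50); L.append(r)
    if not 1.5<r[2]<14: print('odd',r); break
    if robot.state()['time']>60: print('late'); break
A=np.array(L,float); print(n,len(L),A[-1],A[:,1].min(),A[:,1].max(),A[:,2].min(),A[:,2].max())
s=robot.state();print(s['time'],s['tool_pos'],s['finger_gap'],np.round(d['c'],2))
```

```text
89 89 [-1.0175e+03 -1.0000e+00  7.3000e+00] -1.5 1.5 4.4 8.8
56.1917 [604.11791807 -52.580148   112.65919569] 21.100148063213233 [582.78 -98.06]
```

Run:
```python
from crank import *
robot.open(); robot.pause(.2); p=robot.state()['tool_pos']
robot.move_l([p[0],p[1],215],150)
robot.reach([552,-25,215],q(-15)); snap('wrist','w_end'); s=robot.state(); print(s['time'],s['finger_gap'])
d=load(); c=np.array(d['c'])
for a in(44,64,84):
    r=np.radians(a); print(a,proj('w_end',[*(c+50*np.array([np.cos(r),np.sin(r)])),151.5]).round(1))
k=cv2.imread('pics/w_end.png')
cv2.imwrite('pics/v5.png',cv2.convertScaleAbs(cv2.resize(k[90:270,130:400],(800,533)),alpha=1.4))
```

```text
58.8417 92.87147984100443
44 [308.3 120.1]
64 [299.6 142.1]
84 [298.8 164.9]
```

View pics/v5.png

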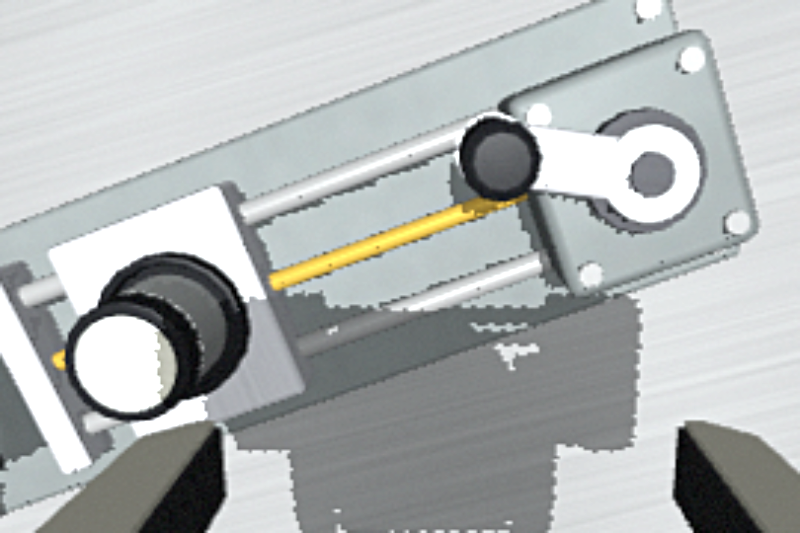

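The knob top is at v5 (501,158), which is pixel (299,143). The 64° target predicts (299.6,142.1), so the crank sits where it should. The jar is upright in its nest and the gripper is clear.

```bash
python3 -c "
from plant import robot
print(robot.sign_off(), robot.state()['time'])"
```

```text
the job is handed in; nothing more can be done
the job is handed in; nothing more can be done
```

The jar is upright in the nest and the crank was turned three full turns past the bite and released, handed in at about 59 s; the sign-off gave no verdict, and I did not re-check the bystanders' positions.

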